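Refit a spring-axle roller in the carrier track

TASK

The carrier track has an empty station: fit the loose roller there. Pick it up from its yellow stand, squeeze its sprung axle end in between the two rails, and let it spring out so that both axle ends sit home in the pockets of the two black seats, level and held by the track alone. Feel your way: press the roller on the track only as hard as its spring asks, never ram it, and leave the carrier and everything else on the bench where it is.

Things in the scene. Friction and masses are not known exactly. Their poses are not given: they have to be found in the camera images.
- roller: Loose steel roller: tube 32 mm diameter, 140 mm long, 8 mm axle with domed ends, 0.25 to 0.4 kg in all. Lies in a yellow stand, axis 38 mm above the bench, sprung end roughly towards the robot (within 0.5 rad); clear to grip mid-length (saddles 44 to 60 mm from the middle). Origin: middle of the tube, on its axis; x along the axis towards the plain end; it can roll about x.
- sprung_tip (a point): Tip of the sprung axle end (brass, blue cap), on the roller's axis: 94 mm from the tube's middle, so 24 mm out of the tube, when free. It pushes straight into the tube, up to 17 mm, against a spring that asks 2.1 N to start and 0.7 N more per mm (13.3 N at 16 mm), and comes back out by itself.
- plain_tip (a point): Tip of the plain axle end (steel, black cap), on the roller's axis, 80 mm from the tube's middle, so 10 mm out of the tube. It does not move in.
- track: Fixed base of the track: three cross ties 266 mm long, 16 mm high, on a spine; it carries the rails and rollers. Origin: on the bench under the empty station, midway along the ties. x along the ties, across the rails, away from the robot; y along the rails towards the three fitted rollers (axes at y = 75, 150, 225 mm, 48 mm high; first tube 59 mm from the station's line); z up. Rails end at y = -48 mm.
- station (a point): Empty station: the point x = 0, y = 0, z = 48 mm of the track. Rails (20 mm thick, tops at z = 60 mm) are hand-clamped, not measured: far rail's inner face at x = 60 to 96 mm, near rail's 153 to 155 mm nearer. In each, facing in, a black plastic seat has a blind pocket centred at y = 0, z = 48 mm: 11 mm square, 8 mm deep, mouth bevelled to 15 mm. Over 25 N from the roller would crack it.
- carrier: Grey workpiece carrier plate 112 x 110 x 12 mm with a black part on it, riding on the fitted rollers of the track. Bystander: leave it.
- mallet: Mallet, wooden handle, white round faces, 230 mm long, lying on the bench. Bystander.
- socket_a: Short steel socket, 26 mm across, 32 mm high, standing on the bench. Bystander.
- socket_b: Tall steel socket, 22 mm across, 50 mm high, standing on the bench. Bystander.
- wrench: Steel spanner 180 mm long lying on the bench. Bystander.
- screwdriver: Screwdriver with blue handle, 200 mm long, lying on the bench. Bystander.
- hub: Dark turned hub, 60 mm across, 45 mm high, standing on the bench. Bystander.
Things that resemble listed ones, but are neither listed nor needed, are in the scene too. Several things have the shape of the roller; the one meant has the colours described above.

How it is judged (in metres and radians):
On the way:
1. the sprung axle is squeezed in between the rails at the empty station (axle under 165 mm from tip to tip, roller within 40 mm of the station) (distance between plain_tip and sprung_tip below 0.165 m and horizontal distance between roller and track below 0.04 m), for 0.1 s.
At the end, for the whole second after the job is handed in: Roller at rest in the empty station, released: both axle tips within 3.5 mm of the pocket centres in height and along the rails, and sprung out to over 166.5 mm from tip to tip, which only both pockets together allow (z of plain_tip in the frame of track between 0.0445 and 0.0515 m and y of plain_tip in the frame of track between -0.0035 and 0.0035 m and z of sprung_tip in the frame of track between 0.0445 and 0.0515 m and y of sprung_tip in the frame of track between -0.0035 and 0.0035 m and distance between plain_tip and sprung_tip above 0.1665 m and linear speed of roller below 0.02 m/s); the robot touches nothing.
It fails at once if the roller presses on the track with over 25 N (contact force between roller and track above 25 N).
It fails at once if a bystander is shifted by over 20 mm (distance of any of carrier, mallet, socket_a, socket_b, wrench, screwdriver, hub from where it was at the start of the episode above 0.02 m).
It also fails if it takes over 50 s, if anything falls off the work surface, if the arm or the gripper's body presses on something with over 40 N, if the wrist force passes 120 N, or if a joint passes its speed limit or range.

ROBOT

A 7-joint arm with a two-finger parallel gripper is mounted at the origin on the work surface. World frame = base frame: x ahead of the robot, y to its left, z up, the work surface at z = 0. Lengths are in mm, angles in rad, forces in N, time in s.
With the tool pointing down it reaches from about 400 to 850 mm from the base axis. Payload 4.5 kg.
Tool frame: the origin (TCP) lies between the finger pads; the fingertips stand bot.tip_reach ahead of it and the grasp point (between the pads) lies 8 mm behind it (bot.tip_reach is the distance from the TCP to the fingertips, in mm); z points along the fingers, y is the line along which they close (so a half turn about z gives the same grasp; the last joint's range is limited). The gripper opens to 88 mm and grips with 3 to 60 N. Pads are 18 mm wide; open, the fingers measure 123 mm over their backs; the gripper's body (75 mm by 187 mm) begins 45 mm behind the grasp point.
Start: joints at [1.262, 0.689, -0.195, 1.565, 0.157, 0.902, -0.215], TCP at [210.108, -588.649, 249.743] pointing down, gripper open.
Joint ranges: [-3.01, 3.01], [-0.46, 2.08], [-1.47, 1.51], [0.13, 2.56], [-1, 4.14], [0.04, 2.09], [-2.66, 2.66]. Speed limits (rad/s): [2.57, 2.57, 3.14, 3.14, 3.14, 3.14, 3.14].

INTERFACE

Orientations are given as a rotation vector (axis times angle).
In Python, from plant import bot, optics gives the robot as it stands. The module is installed in compiled form; this text tells all that it offers.
- The arm moves only by the tool step_arm, never from a script. Its argument "rows" is a list of rows, each a list of 7 numbers: the gripper's target within -1 to 1 (fully open at 1, half-way at 0, shut at -1), then the shift along the tool's x, y, z in mm, then the turn, a rotation vector about the tool's x, y, z in degrees. A call has exactly 10 rows; each row is the pose to reach, as a shift and turn from the pose commanded when the call began, along the tool's axes at that moment; what a row does not reach only later rows make up. A row lasts 1/12 s, in which the tool goes at most 41.7 mm and 7.16 degrees, less where a joint would pass 70% of its speed; a pose out of reach is approached as far as the arm can. A call with a gripper value outside its range is refused whole. The fingers move at their own pace and stop on an object; the grip force is fixed at half the most. Time passes only in rows, so rows that repeat a pose let the fingers close, or fill a call up. It gives the time, the measured TCP pose, the force, the opening and the grip force at its end, in the units of the state.
- bot.get_state(): the state, without advancing time (a new reading comes with each control period).
- optics.capture(name): name is "scene" or "top"; returns the picture (400x640x3 uint8, red, green, blue); there is no depth.
- optics.get_calibration(name): a dict with "K" (3x3 intrinsics, pixels), "k1" (the pictures are not rectified: a ray, as slopes to the right and down, at radius r is drawn at 1 + k1 r^2 times it, then the intrinsics apply), "rvec" (rotation vector, rad) and "tvec" (3), from world to camera coordinates, as OpenCV has them. Camera axes: x right, y down, z forward; pixel columns grow to the right and rows downward; lengths in mm; the calibration is good to about 2 mm. A picture is of the moment at which its call begins. get_calibration takes no time and is no camera call.
- bot.close_job(): hands the job in; it is judged then, once.
The state is a dict: "t": time; "q": joint angles; "qd": joint speeds; "joint_torque": joint torques, N m; "tcp_pos": TCP position; "orientation": TCP orientation; "ft_force": force on the tool from outside, world axes, zero at the start; "wrist_torque": the same for the moment, N m; "width": finger opening in mm; "gripper_force": force on a finger pad.
Only numpy, scipy, OpenCV 4.12 (cv2) and the standard library are available. Lean on these libraries where they do the work, as an engineer would, in place of code of your own. Each camera call takes 0.05 s, during which the arm holds its last target. There are 200 camera calls.

## Working session

There is one attempt and no reset: what is moved stays moved. The work goes in short steps, Python scripts to look and compute and a tool call to move; the robot and the scene stay as the last step left them, time stands still between calls to the robot, and variables do not carry over. Pictures are saved under pics/ and viewed, at most 10 in all, crops included, and the job is handed in when it is done.

Besides the shell and the picture viewer there is one more tool, called after "Emit:" as name(argument=value, ...) on one line, values as JSON. step_arm: Moves the arm, as the interface text tells. Its arguments: {"type":"object","properties":{"rows":{"type":"array"}},"required":["rows"]}

```bash
mkdir -p pics
python3 - <<'E'
from plant import bot, optics
import cv2
for n in("scene","top"):
    im=optics.capture(n); cv2.imwrite(f"pics/{n}0.png",im[:,:,::-1])
    c=optics.get_calibration(n); print(n,c)
s=bot.get_state(); print(s, bot.tip_reach)
E
```

```text
scene {'K': array([[388.7508218 ,   0.        , 317.75579379],
       [  0.        , 388.7508218 , 190.47035483],
       [  0.        ,   0.        ,   1.        ]]), 'k1': 0.013922728700820175, 'rvec': array([ 2.00695092,  1.11007247, -0.53096056]), 'tvec': array([-164.23522066, -238.92462226, 1494.65333732])}
top {'K': array([[418.70200024,   0.        , 318.21800518],
       [  0.        , 418.70200024, 203.08504447],
       [  0.        ,   0.        ,   1.        ]]), 'k1': -0.028926273812062774, 'rvec': array([ 2.17279131, -2.16030394,  0.11788753]), 'tvec': array([-118.2470129 ,  498.11270465, 1318.8768496 ])}
{'t': 0.1, 'q': array([ 1.26181902,  0.68989517, -0.19452837,  1.56620734,  0.1573026 ,
        0.90247855, -0.21510101]), 'qd': array([-0.00211884, -0.00079478, -0.00130666, -0.00236642,  0.00014538,
        0.00193186, -0.00116116]), 'joint_torque': array([-3.54800155e-03, -5.28503287e+01, -1.27223242e+00, -1.53838527e+01,
       -5.26853849e-02,  1.89129089e-03,  4.07699440e-05]), 'tcp_pos': array([ 209.85362363, -588.15607545,  249.00221149]), 'orientation': array([-3.09401479e+00, -5.35659245e-01,  5.96328695e-04]), 'ft_force': array([ 0.30095398, -0.31459774,  0.29239777]), 'wrist_torque': array([ 0.04482509,  0.01533487, -0.0116537 ]), 'gripper_force': 0.0, 'width': 88.34217561508419} 11.0
```

View pics/scene0.png

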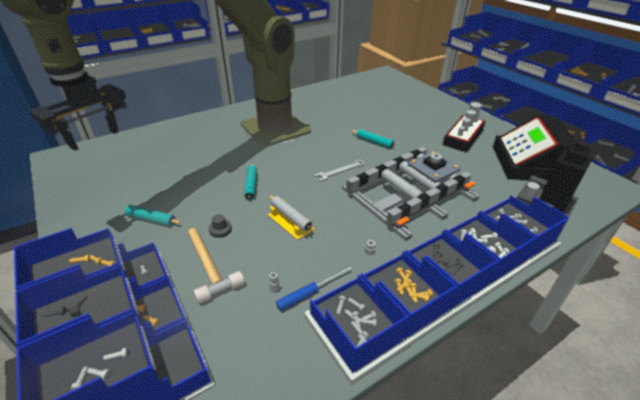

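View pics/top0.png

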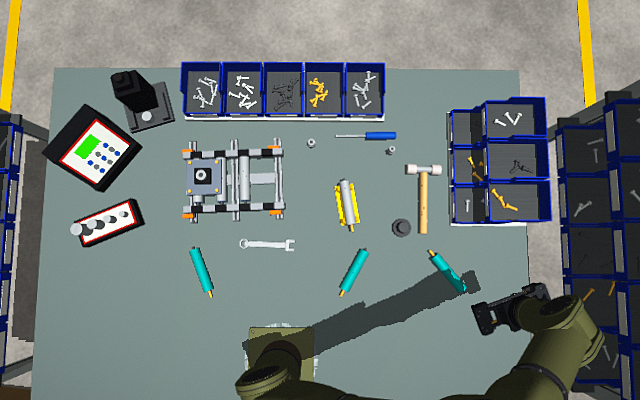

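Run:
```python
import cv2,numpy as np
t=cv2.imread("pics/top0.png");s=cv2.imread("pics/scene0.png")
def c(im,x0,y0,x1,y1,k):
    o=cv2.resize(im[y0:y1,x0:x1],None,fx=k,fy=k,interpolation=cv2.INTER_CUBIC)
    for x in range((x0+9)//10*10,x1,10):
        cv2.line(o,(int((x+.5-x0)*k),0),(int((x+.5-x0)*k),6),(0,0,255),1); cv2.putText(o,str(x),(int((x+.5-x0)*k)-10,16),0,.33,(0,0,255),1)
    for y in range((y0+9)//10*10,y1,10):
        cv2.line(o,(0,int((y+.5-y0)*k)),(6,int((y+.5-y0)*k)),(0,0,255),1); cv2.putText(o,str(y),(8,int((y+.5-y0)*k)+4),0,.33,(0,0,255),1)
    return o
cv2.imwrite("pics/A.png",c(t,170,130,300,230,6))
a=c(t,325,170,370,240,8);b=c(s,260,187,322,245,7)
M=np.zeros((560,a.shape[1]+b.shape[1],3),np.uint8);M[:560,:a.shape[1]]=a;M[:b.shape[0],a.shape[1]:]=b
cv2.imwrite("pics/B.png",M)
cv2.imwrite("pics/C.png",c(s,340,142,482,240,5.6))
```

```text
(no output)
```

View pics/A.png

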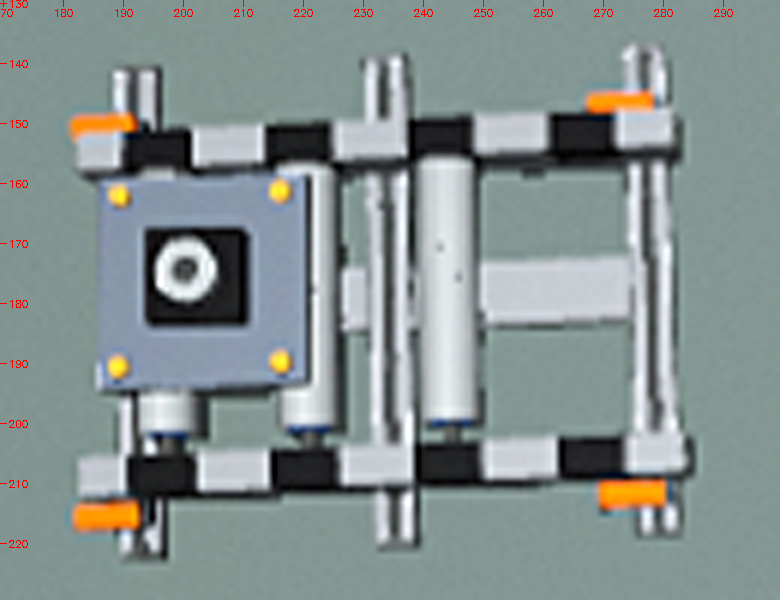

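View pics/B.png

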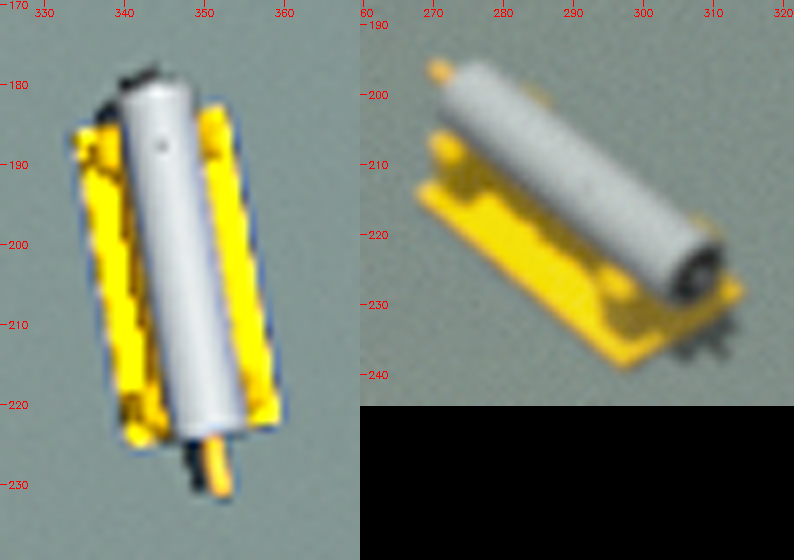

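View pics/C.png

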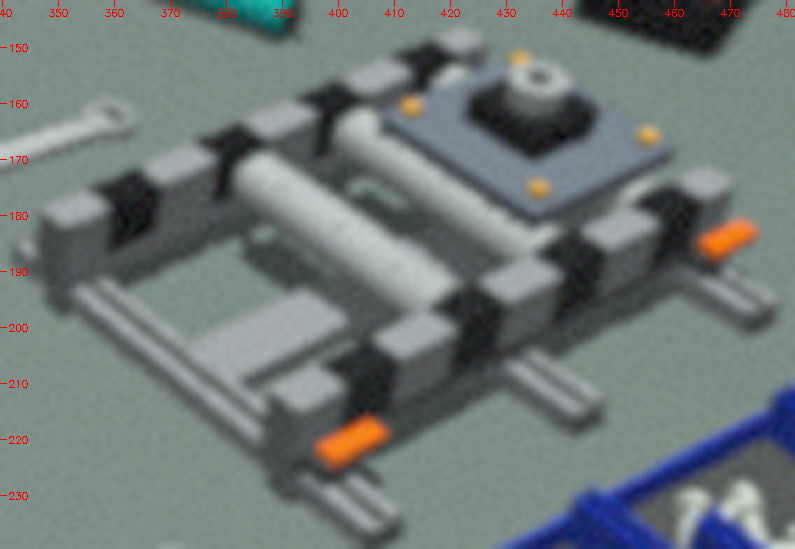

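Top view: roller candidates are the steel one in the yellow stand (347,204), plus teal ones at (202,271), (352,271) and (450,272). Only the stand one has the steel tube and brass end, its brass tip at (352.5,231) and its black plain end near (343,178). The scene crop confirms it, with the brass tip at (269.5,196). The station seats are at about (267,152) and (268,206) in the top view.

```bash
cat > h.py <<'E'
import numpy as np, cv2
from scipy.optimize import least_squares
from plant import bot, optics
class Cam:
    def __init__(s,n):
        c=optics.get_calibration(n); s.K=c["K"];s.d=np.array([c["k1"],0,0,0.]);s.r=c["rvec"];s.t=c["tvec"]
        s.C=-cv2.Rodrigues(s.r)[0].T@s.t
    def proj(s,P): return cv2.projectPoints(np.float64(P).reshape(-1,3),s.r,s.t,s.K,s.d)[0][:,0]
T,S=Cam("top"),Cam("scene")
def tri(a,b):
    r=least_squares(lambda p:np.r_[T.proj(p)[0]-a,S.proj(p)[0]-b],[600,0,40]);return r.x,np.sqrt(2*r.cost)
E
python3 - <<'E'
from h import *
print(T.C,S.C)
B=lambda x,y:(x/8+324.5,y/8+169.5); D=lambda x,y:((x-360)/7+259.5,y/7+186.5)
tip=tri(B(224,492),D(430,66)); n=tri(B(210,433),D(461,90)); f=tri(B(155,85),D(697,272))
print("tip",tip,"near",n,"far",f, np.linalg.norm(n[0]-f[0]))
# fit: x,y,z,yaw of roller mid
def P(p): 
    u=np.array([np.cos(p[3]),np.sin(p[3]),0]);return np.array([p[:3]-94*u,p[:3]-70*u,p[:3]+70*u])
ot=np.array([B(224,492),B(210,433),B(155,85)]);os=np.array([D(430,66),D(461,90),D(697,272)])
r=least_squares(lambda p:np.r_[(T.proj(P(p))-ot).ravel(),(S.proj(P(p))-os).ravel()],[600,-100,38,0.])
print("roller",r.x,r.fun.round(1))
A=[("fo",-48,672,108),("fi",-48,675,147),("fo",-1,613,113),("fi",-1,616,150),("fo",1,551,117),("fi",1,553,153),
("ni",-48,684,432),("no",-48,688,471),("ni",-1,622,437),("no",-1,626,475),("ni",1,558,442),("no",1,563,480),
("fi",74,473,154),("fo",74,470,119),("fo",76,409,121),("fi",76,412,157),("ni",74,478,443),("no",74,482,482),("ni",76,415,446),("no",76,418,487)]
Cc=[("no",-48,42,208),("ni",-48,72,228),("no",-1,78,190),("ni",-1,108,209),("fi",-48,270,388),("fo",-48,298,408),("fi",-1,318,366),("fo",-1,346,381),("fi",1,375,332),("fo",1,403,352),("fi",74,425,312),("fo",74,458,328)]
def M(p,k,y):
    X,Y,yaw,z,xf,g,s=p
    x={"fo":xf+20,"fi":xf,"ni":xf-g,"no":xf-g-20}[k]
    y={-48:-48,-1:-s,1:s,74:75-s,76:75+s}[y]
    return [X+x*np.cos(yaw)-y*np.sin(yaw),Y+x*np.sin(yaw)+y*np.cos(yaw),z]
# absolute x: use xf=77 placeholder; rail faces then given in world
def res(p):
    p=np.r_[p[:4],77,p[4:]]
    a=T.proj([M(p,k,y) for k,y,*_ in A])-[(u/6+169.5,v/6+129.5) for *_,u,v in A]
    c=S.proj([M(p,k,y) for k,y,*_ in Cc])-[(u/5.6+339.5,v/5.6+141.5) for *_,u,v in Cc]
    return np.r_[a.ravel(),c.ravel()]
r=least_squares(res,[650,200,0,60,154,16],loss="soft_l1",f_scale=.5)
print("track",r.x); print(res(r.x).reshape(-1,2).round(1).tolist()); print(bot.get_state()['t'])
E
```

```text
[ 354.18087953 -114.3604614  1364.92210637] [1202.90348002 -570.8453991   738.38034214]
tip (array([ 408.64668904, -224.93946043,   43.19632931]), np.float64(0.4546290093704047)) near (array([ 431.05907777, -220.86484512,   44.57764996]), np.float64(1.1630666730561903)) far (array([ 570.77598558, -197.17002818,   45.0250666 ]), np.float64(0.17219756667217168)) 141.71259244766
roller [ 5.01078832e+02 -2.08965333e+02  4.43085341e+01  1.71499954e-01] [ 0.4  0.2  0.8  0.1  0.1  0.3  0.2 -0.3  0.9  0.3  0.   0. ]
track [571.29658466  44.88592406  -6.23168627  63.26152228 152.80018367
  17.1597256 ]
[[0.1, 0.3], [-0.2, -0.0], [0.2, -0.1], [-0.1, -0.1], [-0.3, -0.3], [-0.4, -0.1], [0.1, 0.4], [-0.4, 0.2], [0.6, -0.0], [0.1, 0.0], [0.3, -0.4], [-0.4, -0.3], [0.1, 0.3], [0.4, -0.0], [-0.2, 0.2], [-0.5, 0.3], [0.6, 0.1], [0.1, -0.1], [0.2, 0.1], [-0.2, -0.4], [-0.2, -0.0], [-1.3, -0.2], [1.5, -0.3], [0.5, -0.4], [-0.0, -0.1], [0.3, 0.5], [-0.1, -0.5], [0.3, 0.8], [-1.1, 0.8], [-0.7, 1.2], [0.5, -1.0], [0.1, -0.0]]
0.1
```

```bash
cat >> h.py <<'E'
from scipy.spatial.transform import Rotation as Ro
def Rt(yaw,tilt=0):  # tool down, tool x at yaw; tilt>0 raises +x (plain) end
    R0=np.array([[np.cos(yaw),np.sin(yaw),0],[np.sin(yaw),-np.cos(yaw),0],[0,0,-1]])
    return R0@Ro.from_rotvec([0,tilt,0]).as_matrix()
def move(grasp,yaw,tilt=0,start=None):
    "shift (mm), turn (deg) from present pose to put grasp point there"
    s=bot.get_state(); R=Ro.from_rotvec(s["orientation"]).as_matrix(); Rg=Rt(yaw,tilt)
    p=np.array(grasp)+8*Rg[:,2]
    return (R.T@(p-s["tcp_pos"])).round(2), np.degrees(Ro.from_matrix(R.T@Rg).as_rotvec()).round(2)
def st():
    s=bot.get_state(); R=Ro.from_rotvec(s["orientation"]).as_matrix()
    print("t",round(s["t"],2),"grasp",(s["tcp_pos"]-8*R[:,2]).round(2),"yaw",np.arctan2(R[1,0],R[0,0]).round(4),"tilt",np.arcsin(R[2,0]).round(4),"F",s["ft_force"].round(2),"w",s["width"].round(1),"g",round(s["gripper_force"],1),"M",s["wrist_torque"].round(2))
E
python3 - <<'E'
from h import *
B=lambda x,y:(x/8+324.5,y/8+169.5); D=lambda x,y:((x-360)/7+259.5,y/7+186.5)
def P(p): 
    u=np.array([np.cos(p[2]),np.sin(p[2]),0]);c=np.r_[p[:2],38];return np.array([c-94*u,c-70*u,c+70*u])
ot=np.array([B(224,492),B(210,433),B(155,85)]);os=np.array([D(430,66),D(461,90),D(697,272)])
for w in(0,1):
    r=least_squares(lambda p:np.r_[(T.proj(P(p))-ot).ravel(),w*(S.proj(P(p))-os).ravel()],[600,-100,0.])
    print("roller",r.x,r.fun.round(1))
st()
print(Rt(0,.1)[:,0])
print(move([500,-210,130],.1715)); print(move([500,-210,40],.1715))
E
```

```text
roller [ 5.02289490e+02 -2.08483308e+02  1.61632010e-01] [-0.3 -0.1  0.3 -0.2 -0.   0.2  0.   0.   0.   0.   0.   0. ]
roller [ 4.99028949e+02 -2.07959331e+02  1.74145577e-01] [-0.   0.9  0.4  0.8 -0.4  1.3  0.3  0.9  1.   1.5  0.   1.1]Traceback (most recent call last):
  File "<stdin>", line 9, in <module>
  File "h.py", line 23, in st
    print("t",round(s["t"],2),"grasp",(s["tcp_pos"]-8*R[:,2]).round(2),"yaw",np.arctan2(R[1,0],R[0,0]).round(4),"tilt",np.arcsin(R[2,0]).round(4),"F",s["ft_force"].round(2),"w",s["width"].round(1),"g",round(s["gripper_force"],1),"M",s["wrist_torque"].round(2))
                                                                                                                                                                                 ^^^^^^^^^^^^^^^^
AttributeError: 'float' object has no attribute 'round'
```

```bash
sed -i 's/s\["width"\].round(1)/round(float(s["width"]),1)/' h.py
python3 - <<'E'
from h import *
st(); print(Rt(0,.1)[:,0])
print(move([502,-208.5,150],.167))
E
```

```text
t 0.1 grasp [ 209.86 -588.17  257.  ] yaw 0.3429 tilt -0.0001 F [ 0.3  -0.31  0.29] w 88.3 g 0.0 M [ 0.04  0.02 -0.01]
[0.99500417 0.         0.09983342]
(array([ 402.79, -259.18,  107.37]), array([-9.000e-02,  1.000e-02,  1.008e+01]))
```

Emit:
step_arm(rows=[[1,38,-25,5,0,0,1],[1,78,-50,10,0,0,2],[1,116,-75,18,0,0,3],[1,154,-99,28,0,0,4],[1,190,-122,38,0,0,5],[1,226,-145,48,0,0,6],[1,262,-168,58,0,0,7],[1,298,-191,68,0,0,8],[1,334,-214,78,0,0,9],[1,370,-238,90,0,0,10]])

```text
t: 0.93
tcp_pos: [460.3, -263.9, 167.5]
orientation: [3.13, 0.263, -0.0]
ft_force: [0.2, -0.6, -0.4]
width: 88.1
gripper_force: 0.0
```

Run:
```python
from h import *
st(); print(move([502,-208.5,38],.167))
```

```text
t 0.93 grasp [ 460.26 -263.88  175.53] yaw 0.1673 tilt -0.0 F [ 0.17 -0.6  -0.38] w 88.1 g 0.0 M [ 0.02 -0.02  0.02]
(array([ 50.38, -47.67, 137.52]), array([0.01, 0.  , 0.02]))
```

Emit:
step_arm(rows=[[1,17,-14,12,0,0,0],[1,34,-28,25,0,0,0],[1,34,-28,40,0,0,0],[1,34,-28,50,0,0,0],[1,34,-28,50,0,0,0],[1,34,-28,50,0,0,0],[1,34,-28,50,0,0,0],[1,34,-28,50,0,0,0],[1,34,-28,50,0,0,0],[1,34,-28,50,0,0,0]])

```text
t: 1.77
tcp_pos: [488.2, -232.8, 118.6]
orientation: [3.13, 0.263, 0.001]
ft_force: [0.1, 0.1, -0.9]
width: 88.4
gripper_force: 0.0
```

Run:
```python
from h import *
st(); print(move([502,-208.5,38],.167))
im=optics.capture("top"); cv2.imwrite("pics/t1.png",cv2.resize(im[150:260,290:420,::-1],None,fx=5,fy=5,interpolation=cv2.INTER_CUBIC))
print(T.proj([[502,-208.5,38]]))
```

```text
t 1.77 grasp [ 488.21 -232.8   126.63] yaw 0.1675 tilt 0.0009 F [ 0.12  0.07 -0.9 ] w 88.4 g 0.0 M [ 0.03  0.01 -0.01]
(array([ 17.56, -21.73,  88.63]), array([ 0.04, -0.05,  0.03]))
[[347.42714747 201.87931524]]
```

Emit:
step_arm(rows=[[1,9,-11,0,0,0,0],[1,17.5,-21.7,0,0,0,0],[1,17.5,-21.7,15,0,0,0],[1,17.5,-21.7,30,0,0,0],[1,17.5,-21.7,45,0,0,0],[1,17.5,-21.7,60,0,0,0],[1,17.5,-21.7,72,0,0,0],[1,17.5,-21.7,82,0,0,0],[1,17.5,-21.7,88.5,0,0,0],[1,17.5,-21.7,88.5,0,0,0]])

```text
t: 2.65
tcp_pos: [501.2, -207.7, 28.4]
orientation: [-3.13, -0.264, 0.003]
ft_force: [-0.6, 0.3, 0.9]
width: 88.4
gripper_force: 0.0
```

Emit:
step_arm(rows=[[0.5,0,0,0,0,0,0],[0.2,0,0,0,0,0,0],[0,0,0,0,0,0,0],[-0.2,0,0,0,0,0,0],[-0.4,0,0,0,0,0,0],[-0.6,0,0,0,0,0,0],[-1,0,0,0,0,0,0],[-1,0,0,0,0,0,0],[-1,0,0,0,0,0,0],[-1,0,0,0,0,0,0]])

```text
t: 3.48
tcp_pos: [501.6, -207.3, 29.5]
orientation: [-3.13, -0.265, 0.001]
ft_force: [1.0, 1.6, 0.5]
width: 30.8
gripper_force: 29.7
```

Run:
```python
from h import *
st()
```

```text
t 3.48 grasp [ 501.63 -207.27   37.52] yaw 0.1687 tilt -0.0003 F [0.98 1.64 0.5 ] w 30.8 g 29.7 M [ 0.37  0.02 -0.07]
```

Emit:
step_arm(rows=[[-1,0,0,-5,0,0,0],[-1,0,0,-12,0,0,0],[-1,0,0,-22,0,0,0],[-1,0,0,-34,0,0,0],[-1,0,0,-48,0,0,0],[-1,0,0,-62,0,0,0],[-1,0,0,-76,0,0,0],[-1,0,0,-88,0,0,0],[-1,0,0,-95,0,0,0],[-1,0,0,-95,0,0,0]])

```text
t: 4.32
tcp_pos: [502.7, -208.5, 126.7]
orientation: [3.129, 0.263, 0.005]
ft_force: [1.1, 0.4, -3.3]
width: 31.1
gripper_force: 30.0
```

```bash
cat > tr.py <<'E'
from h import *
A=[("fo",-48,672,108),("fi",-48,675,147),("fo",-1,613,113),("fi",-1,616,150),("fo",1,551,117),("fi",1,553,153),
("ni",-48,684,432),("no",-48,688,471),("ni",-1,622,437),("no",-1,626,475),("ni",1,558,442),("no",1,563,480),
("fi",74,473,154),("fo",74,470,119),("fo",76,409,121),("fi",76,412,157),("ni",74,478,443),("no",74,482,482),("ni",76,415,446),("no",76,418,487)]
# track frame with x origin midway between inner rail faces
def M(p,k,y):
    X,Y,yaw,g,s=p
    x={"fo":g/2+20,"fi":g/2,"ni":-g/2,"no":-g/2-20}[k]; y={-48:-48,-1:-s,1:s,74:75-s,76:75+s}[y]
    return [X+x*np.cos(yaw)-y*np.sin(yaw),Y+x*np.sin(yaw)+y*np.cos(yaw),60]
E
python3 - <<'E'
from tr import *
res=lambda p:(T.proj([M(p,k,y) for k,y,*_ in A])-[(u/6+169.5,v/6+129.5) for *_,u,v in A]).ravel()
r=least_squares(res,[570,45,0.05,154,16]); print(r.x,abs(r.fun).max())
X,Y,yaw,g,s=r.x; u=np.array([np.cos(yaw),np.sin(yaw)])
st(); print(move([X,Y,150],yaw))
E
```

```text
[5.72434993e+02 4.53973828e+01 5.00359158e-02 1.53568332e+02
 1.65075787e+01] 0.4640766455094649
t 4.32 grasp [ 502.7  -208.49  134.72] yaw 0.168 tilt 0.0032 F [ 1.06  0.44 -3.33] w 31.1 g 30.0 M [0.02 0.01 0.03]
(array([ 111.22, -238.64,  -15.39]), array([ 0.1 , -0.19,  6.76]))
```

Emit:
step_arm(rows=[[-1,8,-17,0,0,0,1],[-1,22,-47,0,0,0,2],[-1,38,-82,0,0,0,3],[-1,55,-118,0,0,0,4],[-1,72,-154,0,0,0,5],[-1,88,-188,0,0,0,6],[-1,101,-217,0,0,0,6.7],[-1,109,-233,0,0,0,6.7],[-1,111,-238.6,0,0,0,6.7],[-1,111,-238.6,0,0,0,6.7]])

```text
t: 5.15
tcp_pos: [571.0, 48.2, 124.0]
orientation: [-3.139, -0.087, 0.001]
ft_force: [0.8, -0.7, -3.8]
width: 30.4
gripper_force: 30.0
```

Emit:
step_arm(rows=[[-1,0,0,4,0,0,0],[-1,0,0,8,0,0,0],[-1,0,0,12,0,0,0],[-1,0,0,16,0,0,0],[-1,0,0,20,0,0,0],[-1,0,0,20,0,0,0],[-1,0,0,20,0,0,0],[-1,0,0,20,0,0,0],[-1,0,0,20,0,0,0],[-1,0,0,20,0,0,0]])

```text
t: 5.98
tcp_pos: [571.4, 46.0, 104.7]
orientation: [3.141, 0.081, 0.001]
ft_force: [0.6, 0.1, -3.7]
width: 31.1
gripper_force: 30.0
```

Run:
```python
from tr import *
st()
t=optics.capture("top");s=optics.capture("scene")
cv2.imwrite("pics/t2.png",t[:,:,::-1]);cv2.imwrite("pics/s2.png",s[:,:,::-1])
def c(im,x0,y0,x1,y1,k):
    o=cv2.resize(im[y0:y1,x0:x1,::-1],None,fx=k,fy=k,interpolation=cv2.INTER_CUBIC)
    for x in range((x0+9)//10*10,x1,10): cv2.putText(o,str(x),(int((x+.5-x0)*k)-8,10),0,.3,(0,0,255),1);cv2.line(o,(int((x+.5-x0)*k),12),(int((x+.5-x0)*k),16),(0,0,255),1)
    for y in range((y0+9)//10*10,y1,10): cv2.putText(o,str(y),(6,int((y+.5-y0)*k)+4),0,.3,(0,0,255),1);cv2.line(o,(0,int((y+.5-y0)*k)),(5,int((y+.5-y0)*k)),(0,0,255),1)
    return o
a=c(t,235,125,300,225,6);b=c(s,345,120,415,220,6)
cv2.imwrite("pics/D.png",np.hstack([a,b])[:600,:800])
```

```text
t 5.98 grasp [571.43  45.95 112.74] yaw 0.0515 tilt 0.0005 F [ 0.64  0.07 -3.72] w 31.1 g 30.0 M [ 0.01 -0.   -0.01]
```

View pics/D.png

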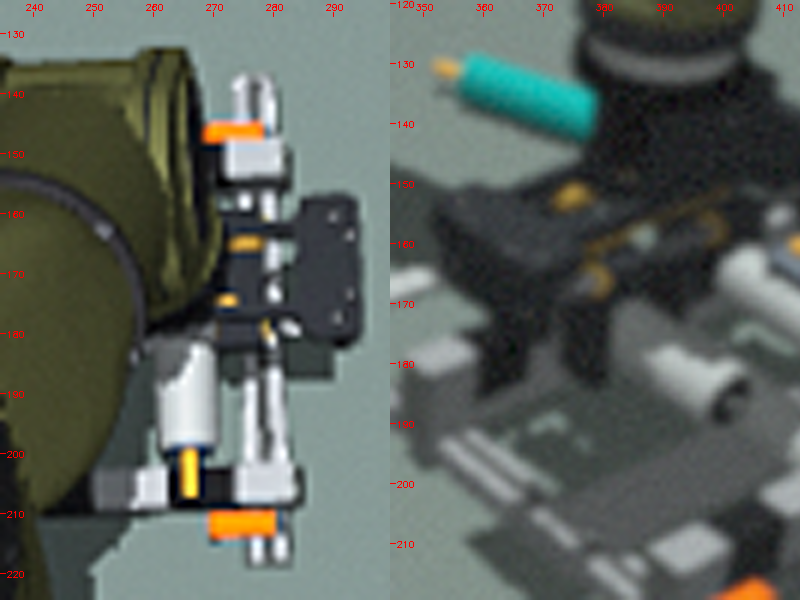

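Enlarged view: the brass tip is at top (266.2,207.3), the tube's near end at top (265.7,199.0), and the black plain end at scene (402.5,186.2).

Run:
```python
from tr import *
g=np.array([571.43,45.95,112.74]);y=.0515;u=np.array([np.cos(y),np.sin(y),0])
print("tip top pred",T.proj(g-94*u),"obs 266.2 207.3; tube end",T.proj(g-70*u),"obs 265.7 199.0; plain",S.proj(g+70*u),S.proj(g+80*u),"obs 402.5 186.2")
def back(c,px,z):
    x=cv2.undistortPoints(np.float64([[px]]),c.K,c.d)[0,0]; d=cv2.Rodrigues(c.r)[0].T@np.r_[x,1]; return c.C+d*(z-c.C[2])/d[2]
print(back(T,(266.2,207.3),112.7)-(g-94*u),back(T,(265.7,199.0),112.7)-(g-70*u),back(S,(402.5,186.2),112.7)-(g+73*u))
```

```text
tip top pred [[266.16107205 206.73729855]] obs 266.2 207.3; tube end [[265.90278612 198.81663826]] obs 265.7 199.0; plain [[401.87031892 188.03269951]] [[404.6150242  189.96597169]] obs 402.5 186.2
[-1.69477881 -0.14438729 -0.04      ] [-0.55492194  0.60560021 -0.04      ] [-8.11251413  6.64982631 -0.04      ]
```

```bash
cat >> h.py <<'E'
O=np.array([572.4,45.4]);YAW=.0505
def rol(tipx,tipz,th,c=0):
    "grasp-point move to put the sprung tip at (tipx from rail middle, tipz) at tilt th, compressed c"
    L=95-c; a=tipx+L*np.cos(th); g=np.r_[O+a*np.array([np.cos(YAW),np.sin(YAW)]),tipz-.5+L*np.sin(th)]
    return move(g,YAW,th)
def where():
    st(); s=bot.get_state(); R=Ro.from_rotvec(s["orientation"]).as_matrix(); g=s["tcp_pos"]-8*R[:,2]
    a=g[:2]-O; th=np.arcsin(R[2,0]); u=np.array([np.cos(YAW),np.sin(YAW)])
    print("track x",(a@u).round(2),"y",(a@[-u[1],u[0]]).round(2),"free tip x",(a@u-95*np.cos(th)).round(2),"z",(g[2]+.5-95*np.sin(th)).round(2),"Fx",(s["ft_force"][:2]@u).round(2))
E
python3 - <<'E'
from h import *
where(); print(rol(-70,88,.2)); print(rol(-70,48,.2))
E
```

```text
t 6.08 grasp [571.36  45.95 112.7 ] yaw 0.0515 tilt 0.0004 F [-0.07 -0.48 -3.83] w 30.6 g 30.0 M [ 0.04 -0.04 -0.01]
track x -1.01 y 0.61 free tip x -96.01 z 113.16 Fx -0.09
(array([25.7 ,  0.63,  6.17]), array([-0.  , 11.44,  0.06]))
(array([25.69,  0.63, 46.17]), array([-0.  , 11.44,  0.06]))
```

Emit:
step_arm(rows=[[-1,6,0.6,0,0,2.8,0],[-1,13,0.6,2,0,5.7,0],[-1,19,0.6,4,0,8.6,0],[-1,25.7,0.6,6,0,11.4,0],[-1,25.7,0.6,12,0,11.4,0],[-1,25.7,0.6,18,0,11.4,0],[-1,25.7,0.6,24,0,11.4,0],[-1,25.7,0.6,24,0,11.4,0],[-1,25.7,0.6,24,0,11.4,0],[-1,25.7,0.6,24,0,11.4,0]])

```text
t: 6.92
tcp_pos: [597.2, 46.6, 80.4]
orientation: [-3.12, -0.08, -0.311]
ft_force: [1.1, -0.1, -3.0]
width: 30.4
gripper_force: 30.0
```

Run:
```python
from h import *
where(); print(rol(-70,48,.2))
```

```text
t 6.92 grasp [595.6   46.48  88.29] yaw 0.0513 tilt 0.1989 F [ 1.11 -0.11 -3.01] w 30.4 g 30.0 M [0.01 0.28 0.  ]
track x 23.22 y -0.09 free tip x -69.91 z 70.02 Fx 1.1
(array([-4.43, -0.1 , 21.46]), array([-0.  ,  0.06,  0.04]))
```

Emit:
step_arm(rows=[[-1,-0.6,0,3,0,0,0],[-1,-1.3,0,6,0,0,0],[-1,-2,0,10,0,0,0],[-1,-2.7,0,13,0,0,0],[-1,-3.3,0,16,0,0,0],[-1,-3.9,0,19,0,0,0],[-1,-4.4,-0.1,21.4,0,0,0],[-1,-4.4,-0.1,21.4,0,0,0],[-1,-4.4,-0.1,21.4,0,0,0],[-1,-4.4,-0.1,21.4,0,0,0]])

```text
t: 7.75
tcp_pos: [596.9, 46.7, 58.7]
orientation: [-3.12, -0.08, -0.312]
ft_force: [0.7, -0.6, -3.6]
width: 30.6
gripper_force: 30.0
```

Run:
```python
from h import *
where(); print(rol(-76.8,48,.2),rol(-84.8,48,.2,0))
```

```text
t 7.75 grasp [595.37  46.58  66.57] yaw 0.0513 tilt 0.1992 F [ 0.7  -0.57 -3.62] w 30.6 g 30.0 M [0.04 0.27 0.02]
track x 23.0 y 0.02 free tip x -70.12 z 48.27 Fx 0.67
(array([-6.59,  0.02, -1.13]), array([-0.01,  0.05,  0.04])) (array([-1.443e+01,  1.000e-02, -2.710e+00]), array([-0.01,  0.05,  0.04]))
```

Emit:
step_arm(rows=[[-1,-1.5,0,-0.3,0,0,0],[-1,-3,0,-0.6,0,0,0],[-1,-4.5,0,-0.9,0,0,0],[-1,-6,0,-1.1,0,0,0],[-1,-7.5,0,-1.4,0,0,0],[-1,-9,0,-1.7,0,0,0],[-1,-10.5,0,-2,0,0,0],[-1,-11.7,0,-2.2,0,0,0],[-1,-11.7,0,-2.2,0,0,0],[-1,-11.7,0,-2.2,0,0,0]])

```text
t: 8.58
tcp_pos: [585.0, 46.1, 58.5]
orientation: [-3.12, -0.08, -0.312]
ft_force: [-0.2, 0.1, -4.3]
width: 30.7
gripper_force: 30.0
```

Run:
```python
from h import *
where()
```

```text
t 8.58 grasp [583.37  46.01  66.36] yaw 0.0514 tilt 0.199 F [-0.19  0.1  -4.33] w 30.7 g 30.0 M [ 0.03  0.3  -0.01]
track x 10.99 y 0.06 free tip x -82.13 z 48.07 Fx -0.19
```

Emit:
step_arm(rows=[[-1,-1,0,-0.2,0,0,0],[-1,-2,0,-0.4,0,0,0],[-1,-3,0,-0.6,0,0,0],[-1,-4,0,-0.8,0,0,0],[-1,-5,0,-1,0,0,0],[-1,-6,0,-1.2,0,0,0],[-1,-7,0,-1.4,0,0,0],[-1,-7,0,-1.4,0,0,0],[-1,-7,0,-1.4,0,0,0],[-1,-7,0,-1.4,0,0,0]])

```text
t: 9.42
tcp_pos: [580.7, 45.8, 60.0]
orientation: [-3.12, -0.08, -0.313]
ft_force: [4.2, -0.4, -3.3]
width: 30.5
gripper_force: 30.1
```

Run:
```python
from h import *
where()
t=optics.capture("top")
cv2.imwrite("pics/E.png",cv2.resize(t[185:225,240:290,::-1],None,fx=10,fy=10,interpolation=cv2.INTER_CUBIC))
where();where()
```

```text
t 9.42 grasp [579.11  45.77  67.86] yaw 0.0513 tilt 0.1998 F [ 4.15 -0.42 -3.31] w 30.5 g 30.1 M [ 0.08 -0.6  -0.01]
track x 6.72 y 0.03 free tip x -86.39 z 49.5 Fx 4.13
t 9.47 grasp [579.05  45.84  67.81] yaw 0.0516 tilt 0.1997 F [ 3.79  0.57 -4.93] w 31.0 g 30.1 M [-0.01 -0.6  -0.01]
track x 6.66 y 0.1 free tip x -86.45 z 49.46 Fx 3.81
t 9.47 grasp [579.05  45.84  67.81] yaw 0.0516 tilt 0.1997 F [ 3.79  0.57 -4.93] w 31.0 g 30.1 M [-0.01 -0.6  -0.01]
track x 6.66 y 0.1 free tip x -86.45 z 49.46 Fx 3.81
```

View pics/E.png

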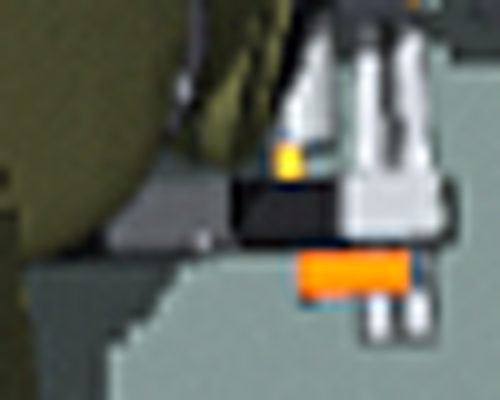

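Run:
```python
from h import *
print(rol(-83.9,48,.15,8),rol(-83.9,48,.15,5))
```

```text
(array([-6.3 ,  0.1 ,  6.26]), array([ 0.01, -2.85,  0.06])) (array([-3.3,  0.1,  6.4]), array([ 0.01, -2.85,  0.06]))
```

Emit:
step_arm(rows=[[-1,-1.5,0.1,0.3,0,0,0],[-1,-3,0.1,0.6,0,0,0],[-1,-4.5,0.1,0.9,0,0,0],[-1,-6,0.1,1.2,0,0,0],[-1,-7.5,0.1,1.5,0,0,0],[-1,-9,0.1,1.5,0,0,0],[-1,-9,0.1,1.5,0,0,0],[-1,-9,0.1,1.5,0,0,0],[-1,-9,0.1,1.5,0,0,0],[-1,-9,0.1,1.5,0,0,0]])

```text
t: 10.3
tcp_pos: [575.6, 45.2, 58.7]
orientation: [-3.121, -0.08, -0.312]
ft_force: [7.9, -0.4, -3.8]
width: 30.5
gripper_force: 30.1
```

Run:
```python
from h import *
where()
print(rol(-83.9,48,.15,8),rol(-83.9,48,.13,12))
```

```text
t 10.3 grasp [574.    45.12  66.59] yaw 0.0511 tilt 0.1991 F [ 7.91 -0.36 -3.8 ] w 30.5 g 30.1 M [-0.08 -1.31  0.05]
track x 1.58 y -0.36 free tip x -91.54 z 48.3 Fx 7.88
(array([-1.07, -0.37,  6.07]), array([ 0.05, -2.81,  0.03])) (array([-5.32, -0.37,  7.52]), array([ 0.06, -3.96,  0.03]))
```

Emit:
step_arm(rows=[[-1,-0.6,0,1.3,0,-0.7,0],[-1,-1.2,0,2.6,0,-1.4,0],[-1,-1.8,0,3.9,0,-2.1,0],[-1,-2.4,-0.3,5.2,0,-2.8,0],[-1,-3,-0.3,6.4,0,-3.4,0],[-1,-3,-0.3,7.5,0,-4,0],[-1,-3,-0.3,7.5,0,-4,0],[-1,-3,-0.3,7.5,0,-4,0],[-1,-3,-0.3,7.5,0,-4,0],[-1,-3,-0.3,7.5,0,-4,0]])

```text
t: 11.13
tcp_pos: [574.9, 45.1, 50.9]
orientation: [-3.133, -0.08, -0.206]
ft_force: [8.2, -0.9, -2.7]
width: 30.4
gripper_force: 30.0
```

Run:
```python
from h import *
where()
print(rol(-83.5,48,.13,12),rol(-83.5,48,.13,13.3))
```

```text
t 11.13 grasp [573.89  45.1   58.87] yaw 0.0512 tilt 0.1314 F [ 8.21 -0.89 -2.74] w 30.4 g 30.0 M [-0.06 -1.54  0.1 ]
track x 1.48 y -0.37 free tip x -92.71 z 46.92 Fx 8.16
(array([-2.74, -0.39,  0.25]), array([ 0.13, -0.08,  0.04])) (array([-4.04, -0.4 ,  0.25]), array([ 0.13, -0.08,  0.04]))
```

Emit:
step_arm(rows=[[-1,-1,-0.1,0,0,0,0],[-1,-2,-0.2,0,0,0,0],[-1,-3,-0.3,0,0,0,0],[-1,-4,-0.4,0,0,0,0],[-1,-5,-0.4,0,0,0,0],[-1,-6,-0.4,0,0,0,0],[-1,-6.5,-0.4,0,0,0,0],[-1,-6.5,-0.4,0,0,0,0],[-1,-6.5,-0.4,0,0,0,0],[-1,-6.5,-0.4,0,0,0,0]])

```text
t: 11.97
tcp_pos: [570.6, 44.9, 50.8]
orientation: [-3.133, -0.079, -0.213]
ft_force: [11.1, -0.5, -1.9]
width: 30.6
gripper_force: 30.1
```

Run:
```python
from h import *
where()
print(rol(-84,48,.13,13.3),rol(-84,48,.0,13.3))
```

```text
t 11.97 grasp [569.51  44.83  58.69] yaw 0.0509 tilt 0.1354 F [11.06 -0.55 -1.93] w 30.6 g 30.1 M [-0.09 -2.1   0.1 ]
track x -2.91 y -0.42 free tip x -97.04 z 46.37 Fx 11.02
(array([-0.2 , -0.45,  0.58]), array([ 0.19, -0.31,  0.02])) (array([-1.98, -0.49, 11.1 ]), array([ 0.19, -7.76,  0.01]))
```

Emit:
step_arm(rows=[[-1,-1,-0.2,0,0,0,0],[-1,-2,-0.4,0,0,0,0],[-1,-2.2,-0.4,1,0,-0.6,0],[-1,-2.4,-0.4,2,0,-1.2,0],[-1,-2.6,-0.4,3,0,-1.8,0],[-1,-2.8,-0.4,4,0,-2.4,0],[-1,-3,-0.4,5,0,-3,0],[-1,-3.2,-0.4,5.8,0,-3.7,0],[-1,-3.2,-0.4,5.8,0,-3.7,0],[-1,-3.2,-0.4,5.8,0,-3.7,0]])

```text
t: 12.8
tcp_pos: [569.4, 45.0, 44.6]
orientation: [3.136, 0.08, 0.115]
ft_force: [12.0, -0.6, -2.6]
width: 30.7
gripper_force: 30.0
```

Run:
```python
from h import *
where()
print(rol(-84,48,.07,14.2),rol(-84,48,.0,14.2))
```

```text
t 12.8 grasp [568.82  44.96  52.61] yaw 0.0514 tilt 0.0733 F [12.05 -0.62 -2.6 ] w 30.7 g 30.0 M [-0.14 -2.57  0.07]
track x -3.59 y -0.25 free tip x -98.34 z 46.16 Fx 12.0
(array([ 0.21, -0.29, -0.52]), array([ 0.26, -0.19,  0.05])) (array([-0.57, -0.31,  5.1 ]), array([ 0.26, -4.2 ,  0.04]))
```

Emit:
step_arm(rows=[[-1,0,0,0.6,0,-0.5,0],[-1,-0.1,0,1.2,0,-1,0],[-1,-0.2,0,1.8,0,-1.5,0],[-1,-0.3,-0.1,2.4,0,-2,0],[-1,-0.4,-0.2,3,0,-2.5,0],[-1,-0.5,-0.3,3.6,0,-3,0],[-1,-0.6,-0.3,4.2,0,-3.6,0],[-1,-0.6,-0.3,4.8,0,-4.2,0],[-1,-0.6,-0.3,4.8,0,-4.2,0],[-1,-0.6,-0.3,4.8,0,-4.2,0]])

```text
t: 13.63
tcp_pos: [568.6, 45.1, 39.4]
orientation: [3.136, 0.081, -0.001]
ft_force: [12.1, -1.9, -3.7]
width: 30.6
gripper_force: 30.1
```

Run:
```python
from h import *
where()
print(rol(-84,48,.0,14.2),rol(-84,48,.0,4))
```

```text
t 13.63 grasp [568.61  45.1   47.38] yaw 0.0516 tilt -0.0006 F [12.14 -1.9  -3.72] w 30.6 g 30.1 M [-0.19 -2.5   0.23]
track x -3.8 y -0.11 free tip x -98.8 z 47.93 Fx 12.03
(array([ 0.6 , -0.15, -0.12]), array([0.27, 0.03, 0.06])) (array([10.8 , -0.13, -0.13]), array([0.27, 0.03, 0.06]))
```

Emit:
step_arm(rows=[[-1,1,0,0,0,0,0],[-1,2,0,0,0,0,0],[-1,3,0,0,0,0,0],[-1,4,0,0,0,0,0],[-1,5,0,0,0,0,0],[-1,6,0,0,0,0,0],[-1,7,0,0,0,0,0],[-1,8,0,0,0,0,0],[-1,8,0,0,0,0,0],[-1,8,0,0,0,0,0]])

```text
t: 14.47
tcp_pos: [574.0, 45.4, 38.8]
orientation: [3.137, 0.08, -0.008]
ft_force: [8.8, -2.2, -3.8]
width: 30.7
gripper_force: 30.1
```

Run:
```python
from h import *
where()
s=optics.capture("scene"); t=optics.capture("top")
a=cv2.resize(s[140:220,350:430,::-1],None,fx=5,fy=5,interpolation=cv2.INTER_CUBIC)
b=cv2.resize(t[140:220,240:300,::-1],None,fx=5,fy=5,interpolation=cv2.INTER_CUBIC)
cv2.imwrite("pics/F.png",np.hstack([a,b]))
```

```text
t 14.47 grasp [574.04  45.45  46.81] yaw 0.0513 tilt -0.0054 F [ 8.8  -2.15 -3.8 ] w 30.7 g 30.1 M [-0.33 -1.81  0.15]
track x 1.64 y -0.03 free tip x -93.36 z 47.83 Fx 8.68
```

View pics/F.png

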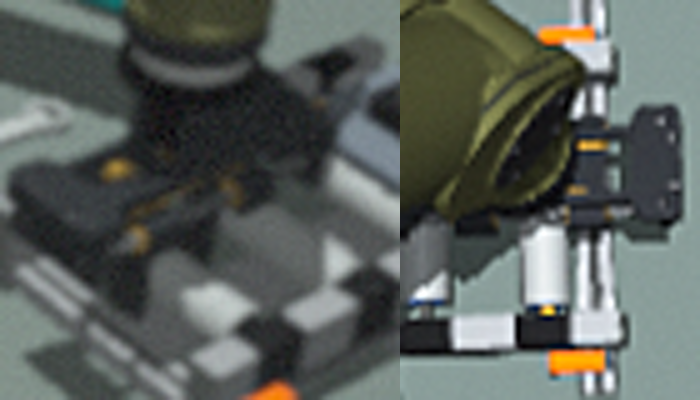

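Scene view: the tube lies level between the rails. Top view: its brass end enters the near seat. Force matches spring travel, so the plain end is entering its pocket.

Emit:
step_arm(rows=[[-1,1,0,0,0,0,0],[-1,2,0,-0.2,0,0,0],[-1,3,0,-0.4,0,0.2,0],[-1,4,0,-0.5,0,0.3,0],[-1,5,0,-0.5,0,0.3,0],[-1,6,0,-0.5,0,0.3,0],[-1,7,0,-0.5,0,0.3,0],[-1,7,0,-0.5,0,0.3,0],[-1,7,0,-0.5,0,0.3,0],[-1,7,0,-0.5,0,0.3,0]])

```text
t: 15.4
tcp_pos: [578.8, 45.8, 38.7]
orientation: [3.137, 0.08, -0.007]
ft_force: [5.3, -1.9, -3.4]
width: 30.5
gripper_force: 30.1
```

Run:
```python
from h import *
where()
```

```text
t 15.4 grasp [578.83  45.79  46.75] yaw 0.0512 tilt -0.0044 F [ 5.33 -1.9  -3.44] w 30.5 g 30.1 M [-0.41 -1.2   0.25]
track x 6.44 y 0.07 free tip x -88.56 z 47.67 Fx 5.23
```

Emit:
step_arm(rows=[[-1,0.5,0,0,0,0,0],[-1,1,0,0,0,0,0],[-1,1.5,0,0,0,0,0],[-1,2,0,0,0,0,0],[-1,2.5,0,0,0,0,0],[-1,3,0,0,0,0,0],[-1,3,0,0,0,0,0],[-1,3,0,0,0,0,0],[-1,3,0,0,0,0,0],[-1,3,0,0,0,0,0]])

```text
t: 16.23
tcp_pos: [579.7, 46.7, 38.2]
orientation: [3.139, 0.08, -0.013]
ft_force: [5.1, -3.7, -2.6]
width: 30.6
gripper_force: 30.0
```

Run:
```python
from h import *
where()
```

```text
t 16.23 grasp [579.77  46.72  46.22] yaw 0.051 tilt -0.0086 F [ 5.06 -3.72 -2.59] w 30.6 g 30.0 M [-0.58 -0.91  0.26]
track x 7.43 y 0.95 free tip x -87.57 z 47.54 Fx 4.87
```

Emit:
step_arm(rows=[[-0.2,0,0,0,0,0,0],[-0.15,0,0,0,0,0,0],[-0.1,0,0,0,0,0,0],[0,0,0,0,0,0,0],[0.1,0,0,0,0,0,0],[0.1,0,0,0,0,0,0],[0.1,0,0,0,0,0,0],[0.1,0,0,0,0,0,0],[0.1,0,0,0,0,0,0],[0.1,0,0,0,0,0,0]])

```text
t: 17.07
tcp_pos: [579.3, 47.2, 38.1]
orientation: [3.14, 0.08, -0.015]
ft_force: [-0.1, 0.1, -0.1]
width: 48.5
gripper_force: 0.0
```

Run:
```python
from h import *
where()
```

```text
t 17.07 grasp [579.36  47.22  46.13] yaw 0.0512 tilt -0.0095 F [-0.07  0.11 -0.12] w 48.5 g 0.0 M [ 0.03  0.03 -0.06]
track x 7.04 y 1.46 free tip x -87.95 z 47.53 Fx -0.06
```

Emit:
step_arm(rows=[[0.1,0,1.4,-5,0,0,0],[0.1,0,1.4,-12,0,0,0],[0.1,0,1.4,-22,0,0,0],[0.1,0,1.4,-34,0,0,0],[0.1,0,1.4,-50,0,0,0],[0.1,0,1.4,-68,0,0,0],[0.1,0,1.4,-88,0,0,0],[0.1,0,1.4,-110,0,0,0],[0.1,0,1.4,-130,0,0,0],[0.1,0,1.4,-150,0,0,0]])

```text
t: 17.9
tcp_pos: [580.8, 45.8, 190.6]
orientation: [3.14, 0.08, -0.013]
ft_force: [-0.3, -0.4, -0.1]
width: 48.2
gripper_force: 0.0
```

Emit:
step_arm(rows=[[0.1,0,20,0,0,0,0],[0.1,0,50,0,0,0,0],[0.1,0,80,0,0,0,0],[0.1,0,110,0,0,0,0],[0.1,0,140,0,0,0,0],[0.1,0,170,0,0,0,0],[0.1,0,200,0,0,0,0],[0.1,0,220,0,0,0,0],[0.1,0,230,0,0,0,0],[0.1,0,230,0,0,0,0]])

```text
t: 18.73
tcp_pos: [592.2, -187.0, 189.5]
orientation: [3.138, 0.074, -0.013]
ft_force: [-0.3, -0.4, 0.1]
width: 48.6
gripper_force: 0.0
```

Run:
```python
from h import *
where()
s=optics.capture("scene"); t=optics.capture("top")
a=cv2.resize(s[140:240,340:440,::-1],None,fx=4,fy=4,interpolation=cv2.INTER_CUBIC)
b=cv2.resize(t[140:220,220:300,::-1],None,fx=5,fy=5,interpolation=cv2.INTER_CUBIC)
cv2.imwrite("pics/G.png",np.hstack([a,b]))
```

```text
t 18.73 grasp [ 592.23 -186.94  197.49] yaw 0.0471 tilt -0.0084 F [-0.31 -0.36  0.14] w 48.6 g 0.0 M [ 0.02  0.01 -0.04]
track x 8.07 y -233.04 free tip x -86.92 z 198.78 Fx -0.33
```

View pics/G.png

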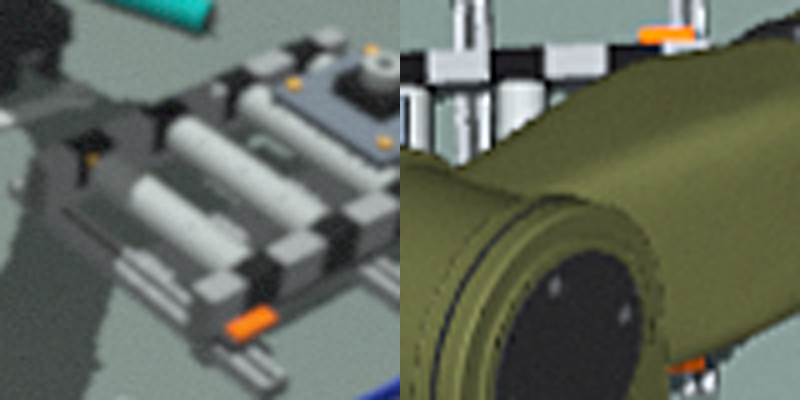

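The scene view shows the roller parallel to the fitted ones, but the near end is in the arm's shadow. I'll swing the arm clear for a better look.

Emit:
step_arm(rows=[[0.1,-15,30,0,0,0,0],[0.1,-30,60,-5,0,0,0],[0.1,-50,90,-10,0,0,0],[0.1,-70,120,-15,0,0,0],[0.1,-90,150,-20,0,0,0],[0.1,-110,180,-25,0,0,0],[0.1,-130,210,-30,0,0,0],[0.1,-150,240,-35,0,0,0],[0.1,-170,265,-40,0,0,0],[0.1,-190,290,-40,0,0,0]])

```text
t: 19.67
tcp_pos: [419.2, -482.7, 231.1]
orientation: [3.14, 0.086, -0.012]
ft_force: [0.2, -0.4, 0.4]
width: 48.5
gripper_force: 0.0
```

Emit:
step_arm(rows=[[0.1,-20,15,0,0,0,0],[0.1,-40,30,0,0,0,0],[0.1,-60,45,0,0,0,0],[0.1,-80,60,0,0,0,0],[0.1,-100,70,0,0,0,0],[0.1,-110,70,0,0,0,0],[0.1,-110,70,0,0,0,0],[0.1,-110,70,0,0,0,0],[0.1,-110,70,0,0,0,0],[0.1,-110,70,0,0,0,0]])

```text
t: 20.5
tcp_pos: [314.5, -557.2, 230.9]
orientation: [-3.14, -0.086, 0.013]
ft_force: [0.1, 0.0, 0.3]
width: 48.5
gripper_force: 0.0
```

Run:
```python
from h import *
st()
s=optics.capture("scene"); t=optics.capture("top")
cv2.imwrite("pics/s3.png",s[:,:,::-1]);cv2.imwrite("pics/t3.png",t[:,:,::-1])
a=cv2.resize(s[150:225,345:420,::-1],None,fx=5.3,fy=5.3,interpolation=cv2.INTER_CUBIC)
b=cv2.resize(t[135:220,235:295,::-1],None,fx=6.5,fy=6.5,interpolation=cv2.INTER_CUBIC)
M=np.zeros((560,800,3),np.uint8); M[:a.shape[0],:a.shape[1]]=a; M[:b.shape[0],400:400+b.shape[1]]=b
cv2.imwrite("pics/H.png",M)
u=np.array([np.cos(YAW),np.sin(YAW)])
for n,x,z in(("nearpocket mouth",-76,48),("tube near",-64,46.5),("tube far",76,46.5),("mouth far",77.6,48)):
    P=[np.r_[O+x*u,z]]; pt=T.proj(P)[0];ps=S.proj(P)[0]
    print(n,"top crop",((pt+.5-[235,135])*6.5+[400,0]).round(),"scene crop",((ps+.5-[345,150])*5.3).round())
```

```text
t 20.5 grasp [ 314.56 -557.19  238.86] yaw 0.055 tilt -0.0081 F [0.06 0.04 0.32] w 48.5 g 0.0 M [-0.02 -0.    0.06]
nearpocket mouth top crop [622. 444.] scene crop [102. 165.]
tube near top crop [621. 420.] scene crop [116. 178.]
tube far top crop [612. 138.] scene crop [295. 313.]
mouth far top crop [612. 135.] scene crop [297. 313.]
```

View pics/H.png

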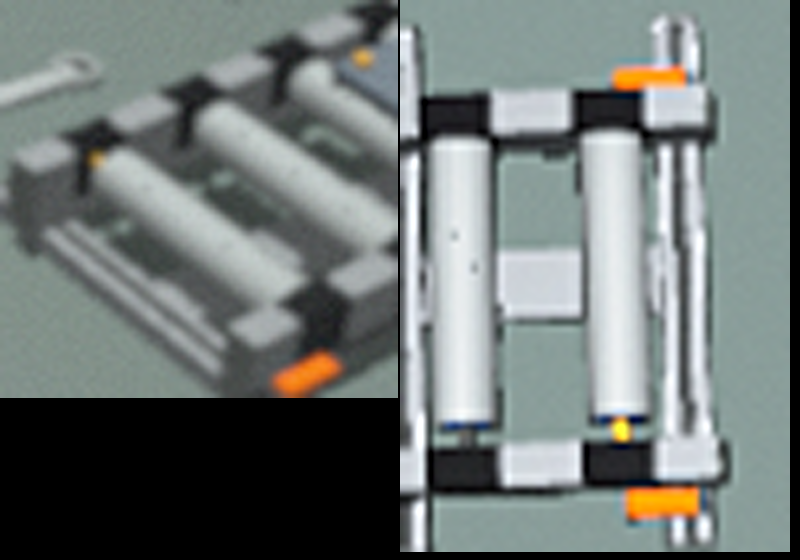

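The roller sits level, like the fitted ones: tube near end at crop (620,418), matching the predicted (621,420), far end up against the far seat, and brass visible just before the near seat. Handing in.

```bash
python3 -c "
from plant import bot
print(bot.close_job())"
```

```text
the job is handed in; nothing more can be done
None
```

The roller is fitted in the empty station and the job is handed in at about 20.6 s; the last pictures show it level with both ends in their seats, and the wrist force along the roller stayed near the spring's 12 N, but the hand-in gave no verdict.

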